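# Set the driver controller's torque dial and store it

## Task

On the electric screwdriver's control box, push the dial's upright fin round with a fingertip (or the outside of the fingers) until the dial's index mark lines up with the one long line of the scale ring, then press the round button fully down to store the setting and let it come up again. Nothing is pinched or picked up: do not grip the fin from both sides, do not turn the scale ring, do not press the button before the dial is set, leave the dial set, and leave the loose parts near the box where they are.

Things in the scene. Friction and masses are not known exactly. Their poses are not given: they have to be found in the camera images.
- controller: Control box of an electric screwdriver, grey with an aluminium top, fixed to the desk, 132 x 132 x 55 mm (x, y, z). Origin at the centre of its underside on the desk. Its -x side faces roughly towards the robot. A soldering iron in its stand is fixed to the left of it and a rack of cards to the right, both nearer to the robot; a small vise stands behind it. On its top (z = 55 mm) are the dial, at x = y = -12 mm, and the round button, in the far left corner at x = y = +41 mm.
- dial_centre (a point): Point on the dial's vertical turning axis, at the height of its flat round face, 69 mm above the desk. The dial is a grey fluted cylinder of 30 mm radius, with a thin flange of 38 mm radius at its foot (flange top 61.5 mm above the desk), in the middle of a flat black scale ring of 50 mm radius (top 59 mm above the desk). An upright fin stands on the dial's face.
- index_mark (a point): Outer end of the dial's index mark, on the rim of the flange, 38 mm from the axis. The mark is a white radial line, 4 mm wide and 7 mm long, straight outward from the fin's outer end; a thinner white line runs along the fin's top. It turns with the dial.
- target_line (a point): Inner end of the one long scale line, 38 mm from the axis, at the inner edge of the visible scale ring. The long line is white, radial, 4 mm wide and 11 mm long; all other scale lines, every 15 degrees, are 1.4 mm wide and 4.5 mm long.
- fin_mid (a point): Middle of the fin, 17.5 mm from the dial's axis, 10 mm above the dial's face. The fin is a straight upright radial plate on the dial's face, 7 mm thick, 20 mm high (its top 89 mm above the desk), reaching from 5 to 30 mm from the axis in the direction of the index mark. It turns with the dial: pushing its anticlockwise flank (seen from above) turns the dial clockwise, pushing its clockwise flank turns it anticlockwise.
- dial (a joint): Angle of the dial in rad, anticlockwise from above positive; 0: index mark points along the box's +x; range -2.6 to 2.6. Stays where it is left; turning it takes 0.05 N m (about 2 to 4 N at the fin).
- bezel (a joint): Angle of the scale ring in rad, same zero and direction: the direction of its long line, which the dial must reach. Stiff (0.3 N m); must not be turned.
- store_top (a point): Centre of the top of the round button (24 mm diameter, in a round black housing), 77 mm above the desk with the button up; moves down with it.
- store (a joint): Travel of the button in m, 0 up to 0.006 fully down; springs back; 5 N takes it fully down.
- driver: Loose electric screwdriver lying on the desk, 237 x 33 x 36 mm, black. Leave alone. Origin at the centre of its underside.
- heat_sink: Loose finned aluminium heat sink, 25 x 30 x 18 mm, at the -y side of the box. Leave alone. Origin at the centre of its underside.
- choke_coil: Loose ring coil, 36 mm across, 13 mm high, at the +y side of the box. Leave alone. Origin at the centre of its underside.

How it is judged (in metres and radians):
On the way, in this order (a step that is already met when the one before it is completed fails the run):
1. the index mark lines up with the long line, the button still up (horizontal distance between index_mark and target_line below 0.003 m and value of joint store below 0.0015 m), for 0.3 s.
2. the button is pressed down with the dial set (horizontal distance between index_mark and target_line below 0.003 m and value of joint store above 0.0045 m), for 0.05 s.
At the end, for the whole second after the job is handed in: The index mark's outer end is within 3 mm of the long line's inner end (about 4.5 degrees), the dial is at rest and the button, pressed at least 4.5 mm after the dial was set, is up again (all of step 1 and velocity of joint dial between -0.05 and 0.05 rad/s); the robot touches nothing.
It fails at once if the fin is pinched: the fingers press on both its flanks at once (contact force between the fingers and dial_c2 above 1.5 N and contact force between the fingers and dial_c3 above 1.5 N).
It fails at once if the button is pressed (over 3 mm) while the dial is not set (not (horizontal distance between index_mark and target_line below 0.003 m) and value of joint store above 0.003 m).
It fails at once if the scale ring is turned (its long line shifts more than 3 mm) (distance of target_line from where it was at the start of the episode above 0.003 m).
It fails at once if a loose part near the box (screwdriver, heat sink or ring coil) is lifted or moved more than 20 mm (distance of any of driver, heat_sink, choke_coil from where it was at the start of the episode above 0.02 m).
It also fails if it takes over 45 s, if anything falls off the work surface, if the arm or the gripper's body presses on something with over 40 N, if the wrist force passes 120 N, or if a joint passes its speed limit or range.

## Robot

A 7-joint arm with a two-finger parallel gripper is mounted at the origin on a cart in front of the work surface, level with it; the furniture and walls round the work are solid. World frame = base frame: x ahead of the robot, y to its left, z up, the work surface at z = 0. Lengths are in mm, angles in rad, forces in N, time in s.
With the tool pointing down it reaches from about 400 to 875 mm from the base axis. Payload 4.4 kg.
Tool frame: the origin (TCP) lies at the very end of the fingers, on their centre line; the grasp point (between the pads) lies 19 mm behind it; z points along the fingers, y is the line along which they close (so a half turn about z gives the same grasp; the last joint's range is limited). The gripper opens to 85 mm and grips with 20 to 120 N. Pads are 22 mm wide; open, the fingers measure 114 mm over their backs; the gripper's body (76 mm by 85 mm) begins 54 mm behind the grasp point. The pads swing forward as they close: fully open they stand 13 mm farther back than shut.
Start: joints at [-1.359, 0.628, 0.038, 1.517, -0.027, 0.996, -0.02], TCP at [178.231, 625.102, 192.613] pointing down, gripper open.
Joint ranges: [-3.06, 3.06], [-0.37, 2.12], [-1.25, 1.32], [0.18, 2.47], [-1.1, 4.24], [0.23, 1.98], [-2.94, 2.94]. Speed limits (rad/s): [2.57, 2.57, 3.14, 3.14, 3.14, 3.14, 3.14].

## Interface

Orientations are given as [roll, pitch, yaw] about the fixed x, y, z axes, in that order (R = Rz(yaw) Ry(pitch) Rx(roll)).
In Python, from cell import monitor, viewer, workorder gives the robot as it stands.
- The arm moves only by the tool arm_command, never from a script. Its argument "series" is one flat list of numbers, 5 for each row, row after row: the opening in per cent of the stroke, from 0 (shut) to 100 (fully open), then the shift along the tool's x, y, z in cm, then the turn about the tool's z in degrees. In form: [claw, x, y, z, roll, claw, x, y, z, roll, ...]. A call has exactly 5 rows; each row is the pose to reach, as a shift and turn from the pose commanded when the call began, along the tool's axes at that moment; what a row does not reach only later rows make up. A row lasts 1/12 s, in which the tool goes at most 41.7 mm and 7.16 degrees, less where a joint would pass 70% of its speed; a pose out of reach is approached as far as the arm can. A call with a gripper value outside its range is refused whole. The fingers move at their own pace and stop on an object; the grip force is fixed at half the most. Time passes only in rows, so rows that repeat a pose let the fingers close, or fill a call up. It gives the time, the measured TCP pose, the force, the opening and the grip force at its end, in the units of the state.
- monitor.read_state(): the state, without advancing time (a new reading comes with each control period).
- viewer.get_image(name): name is "scene" or "top" or "wrist"; returns (picture, depth): 480x640x3 uint8, red, green, blue; 480x640 float32, mm along the optical axis (not along the pixel's ray), 0 where there is no reading.
- viewer.camera_model(name): a dict with "mtx" (3x3 intrinsics, pixels), "R" (3x3) and "t" (3): a world point X has camera coordinates R X + t. Camera axes: x right, y down, z forward; pixel columns grow to the right and rows downward; lengths in mm; the calibration is good to about 2 mm. The wrist camera is an equidistant fisheye: a pixel r from the principal point sees the ray r / f radians off the axis. A picture is of the moment at which its call begins: read the wrist's pose just before it. camera_model takes no time and is no camera call; for the wrist camera it gives the pose at the moment of the call.
- workorder.finish_job(): hands the job in; it is judged then, once.
The state is a dict: "clock": time; "qpos": joint angles; "qd": joint speeds; "tau": joint torques, N m; "eef_pos": TCP position; "tool_rot": TCP orientation; "force": force on the tool from outside, world axes, zero at the start; "torque": the same for the moment, N m; "width": finger opening in mm; "gripper_force": force on a finger pad.
Only numpy, scipy, OpenCV 4.12 (cv2) and the standard library are available. Lean on these libraries where they do the work, as an engineer would, in place of code of your own. Each camera call takes 0.05 s, during which the arm holds its last target. There are 200 camera calls.

## Working session

There is one attempt and no reset: what is moved stays moved. The work goes in short steps, Python scripts to look and compute and a tool call to move; the robot and the scene stay as the last step left them, time stands still between calls to the robot, and variables do not carry over. Pictures are saved under pics/ and viewed, at most 10 in all, crops included, and the job is handed in when it is done.

Besides the shell and the picture viewer there is one more tool, called after ">>>" as name(argument=value, ...), one argument or row to a line, values as JSON. arm_command: Moves the arm, as the interface text tells. Its arguments: {"type":"object","properties":{"series":{"type":"array","items":{"type":"number"}}},"required":["series"]}

```bash
mkdir -p pics; python3 - <<'E'
from cell import monitor, viewer
import cv2,numpy as np
s=monitor.read_state(); print({k:np.round(v,3) for k,v in s.items()})
for n in ("top","scene"):
    p,d=viewer.get_image(n); cv2.imwrite(f"pics/{n}0.png",p[:,:,::-1]); np.save(f"pics/{n}0.npy",d)
    m=viewer.camera_model(n); print(n,{k:np.round(v,3).tolist() for k,v in m.items()})
E
```

```text
{'clock': np.float64(0.0), 'qpos': array([-1.359,  0.629,  0.038,  1.518, -0.027,  0.996, -0.02 ]), 'qd': array([-0.   , -0.   , -0.001, -0.   , -0.002, -0.001,  0.   ]), 'tau': array([ 0.0000e+00, -5.6341e+01,  1.2260e+00, -1.9344e+01,  1.1000e-02,
        1.0000e-02, -0.0000e+00]), 'eef_pos': array([178.02 , 624.376, 191.672]), 'tool_rot': array([-3.14 ,  0.   ,  2.864]), 'force': array([-0.736, -0.792, -0.722]), 'torque': array([-0.01 , -0.03 ,  0.058]), 'gripper_force': np.float64(0.0), 'width': np.float64(85.5)}
top {'mtx': [[622.244, 0.0, 328.955], [0.0, 622.244, 237.622], [0.0, 0.0, 1.0]], 'R': [[-0.023, -1.0, -0.002], [-0.997, 0.023, -0.068], [0.068, -0.0, -0.998]], 't': [411.22, 609.931, 982.57]}
scene {'mtx': [[562.897, 0.0, 323.095], [0.0, 562.897, 237.959], [0.0, 0.0, 1.0]], 'R': [[0.594, -0.804, -0.008], [-0.582, -0.422, -0.695], [0.556, 0.418, -0.719]], 't': [-24.468, 584.178, 472.529]}
```

View pics/top0.png

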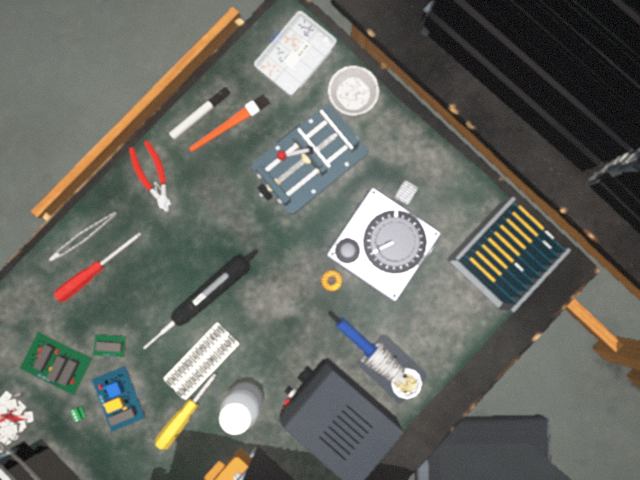

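View pics/scene0.png

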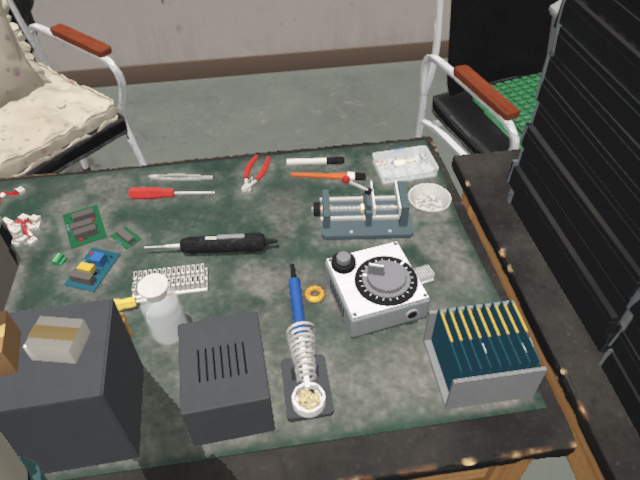

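The top view shows the box at about (384,244), the dial at (394,241) and the button at (347,250). The coil is at (331,281) and the heat sink at (406,191). I'll enlarge the dial next.

```bash
cat > h.py <<'E'
import numpy as np, cv2
from cell import monitor, viewer
def cast(n,uv,z):
    m=viewer.camera_model(n); K,R,t=map(np.array,(m["mtx"],m["R"],m["t"]))
    d=R.T@np.linalg.inv(K)@np.array([uv[0],uv[1],1.]); c=-R.T@t
    return c+d*(z-c[2])/d[2]
def proj(n,X):
    m=viewer.camera_model(n); K,R,t=map(np.array,(m["mtx"],m["R"],m["t"]))
    p=K@(R@np.array(X,float)+t); return p[:2]/p[2]
E
python3 - <<'E'
from h import *
p=cv2.imread("pics/top0.png")[180:310,315:450]
cv2.imwrite("pics/crop1.png",cv2.resize(p,None,fx=4.4,fy=4.4,interpolation=cv2.INTER_CUBIC))
for n,uv,z in [("dial",(394,241),69),("btn",(347,250),77),("cornL",(329,252),55),("cornT",(374,189),55),("cornR",(439,234),55),("cornB",(395,300),55)]:
    print(n,cast("top",uv,z).round(1))
E
```

```text
dial [608.6 297.1  69. ]
btn [596.1 369.8  77. ]
cornL [594.7 397.2  55. ]
cornT [691.7 324.5  55. ]
cornR [618.7 225.2  55. ]
cornB [518.  296.9  55. ]
```

View pics/crop1.png

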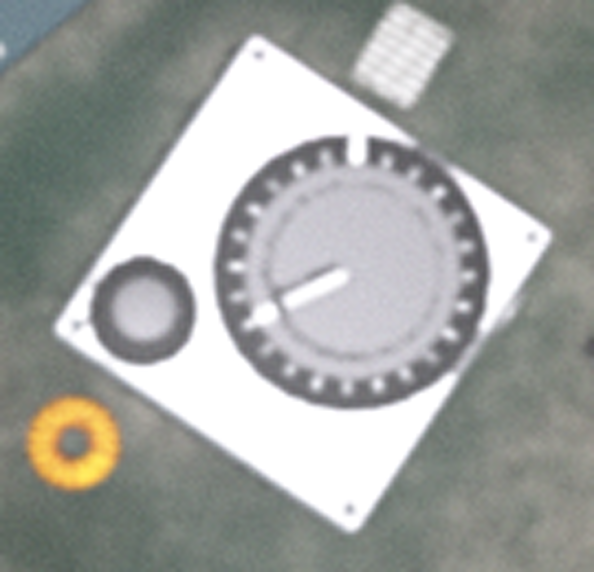

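The crop shows the ring centre at about (352,271), the index mark at (262,315), the long line at (357,150) and the button at (143,309). The dial has to turn clockwise by about 118°. Next I'll refine these points and check the heights of the neighbouring objects.

```bash
python3 - <<'E'
from h import *
f=lambda c:((c[0]+.5)/4.4-.5+315,(c[1]+.5)/4.4-.5+180)
C=cast("top",f((352,271)),59); L=cast("top",f((357,150)),59); I=cast("top",f((262,315)),61.5); B=cast("top",f((143,309)),77)
I2=cast("top",f((285,303)),89);A2=cast("top",f((345,272)),89)
ang=lambda v:np.degrees(np.arctan2(v[1],v[0]))
print(C,L-C,ang(L-C),np.linalg.norm(L-C),"idx",I-C,ang(I-C),np.linalg.norm(I-C),"fin",ang(I2-A2),"btn",B)
D=np.load("pics/top0.npy"); m=viewer.camera_model("top");K,R,t=map(np.array,(m["mtx"],m["R"],m["t"]))
v,u=np.mgrid[:480,:640]; P=np.stack([u,v,np.ones_like(u)],-1)@np.linalg.inv(K).T*D[...,None]
W=(P-t)@R
ok=D>0
# max height grid 40 mm
for x in range(760,380,-40):
    print(x,[int(np.percentile(W[...,2][mm],98)) if (mm:=ok&(abs(W[...,0]-x)<20)&(abs(W[...,1]-y)<20)).any() else -1 for y in range(560,100,-40)])
E
```

```text
[608.87634091 295.13733706  59.        ] [42.79032356 -3.0755507   0.        ] -4.111059536615977 42.90070864834181 idx [-14.87795528  32.32468278   2.5       ] 114.71501206904153 35.6719591522756 fin 115.94104910827602 btn [596.35409643 369.62546986  77.        ]
760 [6, 19, 95, 86, 70, 70, 19, 5, 6, 5, 5, 3]
720 [5, 53, 94, 41, 69, 19, 5, 17, 6, 6, 6, 5]
680 [5, 45, 53, 39, 18, 56, 58, 56, 14, 5, 5, 77]
640 [5, 5, 6, 5, 6, 59, 71, 71, 60, 6, 86, 92]
600 [33, 30, 5, 5, 69, 79, 91, 72, 62, 84, 92, 93]
560 [38, 32, 5, 5, 47, 65, 63, 65, 48, 89, 92, 92]
520 [28, 5, 6, 5, 121, 5, 57, 57, 6, 5, 87, 90]
480 [23, 5, 6, 5, 119, 114, 6, 5, 5, 5, 6, 56]
440 [24, 5, 5, 5, 90, 97, 99, 48, 5, 5, 5, 3]
400 [87, 87, 29, 100, 103, 102, 80, 65, 16, 5, 3, 3]
```

>>> arm_command(
  series=[0, -3, -1.3, -2.5, -5, 0, -6.3, -2.7, -3, -10, 0, -9.5, -4, -3, -15, 0, -12.7, -5.4, -3, -20, 0, -16, -6.7, -3, -25],
)

```text
clock: 0.52
eef_pos: [314.4, 515.4, 222.4]
tool_rot: [-3.141, -0.0, -2.978]
force: [-0.4, 0.3, -0.1]
width: 25.6
gripper_force: 0.0
```

>>> arm_command(
  series=[0, -2.6, -2.8, 0, -2, 0, -5.1, -5.7, 0, -4, 0, -7.7, -8.5, 0, -6, 0, -10.2, -11.3, 0, -8, 0, -12.8, -14.2, 0, -10],
)

```text
clock: 0.93
eef_pos: [463.3, 395.4, 222.3]
tool_rot: [-3.142, -0.001, -2.806]
force: [0.3, 0.1, 0.5]
width: 0.0
gripper_force: 0.0
```

>>> arm_command(
  series=[0, -2, -3.2, 0, -2, 0, -4, -6.4, 0, -4, 0, -6, -9.6, 1, -6.4, 0, -8.1, -12.9, 4, -6.4, 0, -8.1, -12.9, 7, -6.4],
)

```text
clock: 1.35
eef_pos: [589.6, 294.8, 154.0]
tool_rot: [-3.136, 0.008, -2.706]
force: [0.9, -1.0, 0.5]
width: -0.2
gripper_force: 0.0
```

```bash
python3 - <<'E'
from h import *
s=monitor.read_state(); print(s["eef_pos"],s["tool_rot"])
m=viewer.camera_model("wrist"); print(m["mtx"],m["R"],m["t"])
p,d=viewer.get_image("wrist"); cv2.imwrite("pics/w1.png",p[:,:,::-1])
E
```

```text
[589.55825818 294.77579361 154.01272597] [-3.13633574  0.00808885 -2.70600625]
[[371.64829954   0.         320.04795585]
 [  0.         371.64829954 241.50810747]
 [  0.           0.           1.        ]] [[-0.42209808  0.90653316 -0.00555412]
 [ 0.85782866  0.40138687  0.32096506]
 [ 0.29319482  0.13071425 -0.94707475]] [ -17.5866737  -653.51831946  131.90601094]
```

View pics/w1.png

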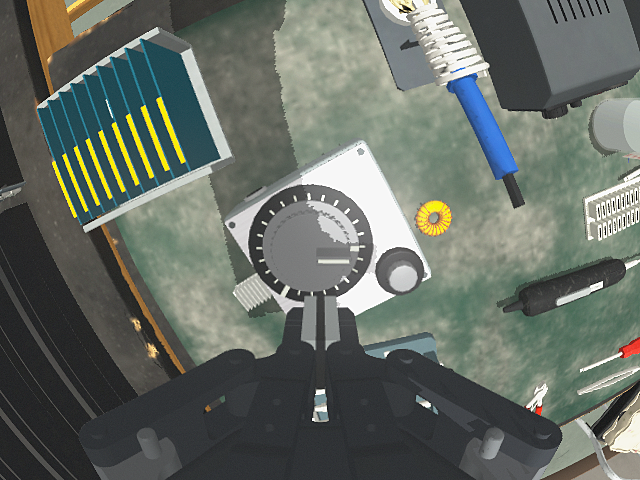

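The wrist view shows the ring centre at about (311,242), the fin and index to its right ending near (357,247), the long line near (284,291), the button at (403,272), and the closed fingertips at (320,297). I'll cast these as rays.

```bash
cat >> h.py <<'E'
def fcast(m,uv,z):
    K,R,t=map(np.array,(m["mtx"],m["R"],m["t"])); q=(np.array(uv)-K[:2,2])/K[0,0]; th=np.hypot(*q)
    d=R.T@np.r_[q/th*np.sin(th),np.cos(th)]; c=-R.T@t
    return c+d*(z-c[2])/d[2]
ang=lambda v:np.degrees(np.arctan2(v[1],v[0]))
def ringfit(img,m,seed,tol=1):
    "scale-ring rim: outer edge of the black ring, cast to z=59, circle fit; img BGR"
    pass
E
python3 - <<'E'
from h import *
m=viewer.camera_model("wrist")
img=cv2.imread("pics/w1.png")
cv2.imwrite("pics/crop2.png",cv2.resize(img[175:310,235:435],None,fx=4,fy=4,interpolation=cv2.INTER_CUBIC))
C=fcast(m,(311,242),59);L=fcast(m,(284,291),59);I=fcast(m,(355,247),61.5);B=fcast(m,(403,272),77)
print(-np.array(m["R"]).T@m["t"],C,ang(L-C),np.linalg.norm(L-C),ang(I-C),np.linalg.norm(I-C),B,monitor.read_state()["eef_pos"],monitor.read_state()["tool_rot"])
E
```

```text
[510.18748901 260.48185029 326.50010653] [591.71476245 289.53358783  59.        ] -3.0279347956136813 46.568940786746936 109.69256775006072 33.458906089627604 [578.61096687 358.58608171  77.        ] [582.45585035 293.14396887 144.62424355] [-3.13689184 -0.00841586 -2.70493899]
```

View pics/crop2.png

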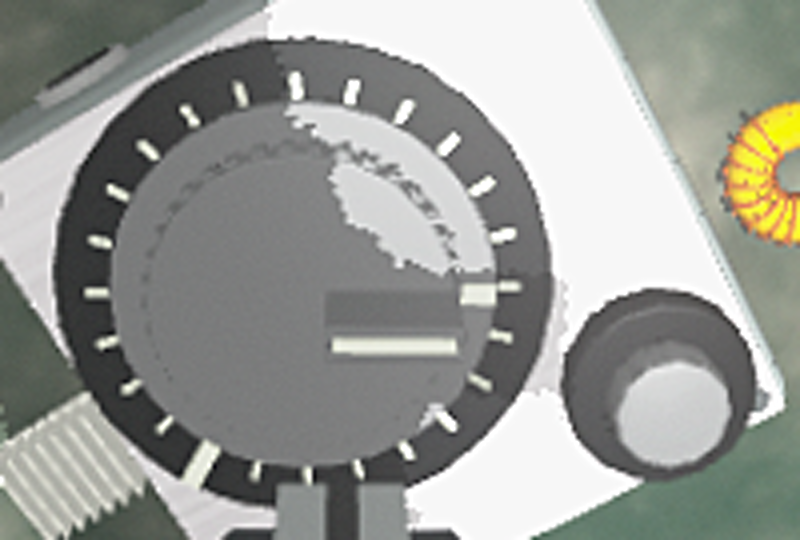

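The arm was still settling when I read the model, so I'll recast with the calibration from the moment of the image. In the crop, the ring centre is at (303,272), the long line runs from (212,447) to (190,480), and the index outer end is at (497,294).

```bash
python3 - <<'E'
from h import *
m={"mtx":[[371.648,0,320.048],[0,371.648,241.508],[0,0,1]],"R":[[-0.42209808,0.90653316,-0.00555412],[0.85782866,0.40138687,0.32096506],[0.29319482,0.13071425,-0.94707475]],"t":[-17.5866737,-653.51831946,131.90601094]}
f=lambda c:((c[0]+.5)/4-.5+235,(c[1]+.5)/4-.5+175)
C=fcast(m,f((303,272)),59)
pts=[fcast(m,f(c),59) for c in [(54,290),(551,290),(303,38),(420,65),(100,410),(90,150)]]
P=np.array(pts)[:,:2]; A=np.c_[2*P,np.ones(len(P))]; s=np.linalg.lstsq(A,(P**2).sum(1),rcond=None)[0]
print("fit",s[:2],np.sqrt(s[2]+s[:2]@s[:2])); C=np.r_[s[:2],59]
for n,c,z in [("Lin",(212,447),59),("Lout",(190,480),59),("Iout",(497,294),61.5),("Iin",(460,294),61.5),("fintopOut",(457,345),89),("fintopIn",(332,345),89),("tipL",(275,487),154),("tipR",(408,487),154)]:
    X=fcast(m,f(c),z); print(n,X.round(1),ang(X-C).round(1),np.linalg.norm((X-C)[:2]).round(1))
print("btn",fcast(m,f((674,414)),77))
st=monitor.read_state(); print(st["eef_pos"],st["tool_rot"],st["qpos"],st["qd"])
E
```

```text
fit [606.77730381 293.5706511 ] 49.484721510969685
Lin [646.5 291.3  59. ] -3.2 39.8
Lout [655.5 290.2  59. ] -4.0 48.9
Iout [591.1 328.6  61.5] 114.1 38.3
Iin [594.2 322.   61.5] 113.9 31.0
fintopOut [595.  319.6  89. ] 114.2 28.6
fintopIn [604.4 299.5  89. ] 111.5 6.4
tipL [602.9 291.  154. ] -147.0 4.7
tipR [595.2 307.4 154. ] 129.9 18.1
btn [594.12840606 367.25658917  77.        ]
[582.45585035 293.14396887 144.62424355] [-3.13689184 -0.00841586 -2.70493899] [-0.44352293  0.68745204 -0.11694318  1.54756563  0.09796914  0.92111078
  1.41334098] [-0.05092901 -0.01166789 -0.04901057  0.06595516 -0.04070266  0.17055955
 -0.02266602]
```

>>> arm_command(
  series=[0, 0, 0, 0, 0, 0, 0, 0, 0, 0, 0, 0, 0, 0, 0, 0, 0, 0, 0, 0, 0, 0, 0, 0, 0],
)

```text
clock: 1.82
eef_pos: [581.3, 303.2, 154.5]
tool_rot: [3.141, 0.003, -2.695]
force: [-0.7, 0.2, -0.5]
width: -0.0
gripper_force: 0.0
```

>>> arm_command(
  series=[0, 0, 0, 2, 0, 0, 0, 0, 4, 0, 0, 0, 0, 6, 0, 0, 0, 0, 7, 0, 0, 0, 0, 7.6, 0],
)

```text
clock: 2.23
eef_pos: [580.5, 301.6, 75.9]
tool_rot: [3.142, -0.001, -2.696]
force: [-0.8, -0.0, 1.2]
width: 0.2
gripper_force: 0.0
```

>>> arm_command(
  series=[0, 0, 0, 0, 0, 0, 0, 0, 0, 0, 0, 0, 0, 0, 0, 0, 0, 0, 0, 0, 0, 0, 0, 0, 0],
)

```text
clock: 2.65
eef_pos: [581.9, 301.7, 77.6]
tool_rot: [3.142, 0.002, -2.697]
force: [-0.3, -0.2, -0.6]
width: 0.2
gripper_force: 0.0
```

```bash
cat >> h.py <<'E'
C0=np.array([607.5,294.3])
def pose(phi,d,r=17.5):
    a=np.radians(phi); u=np.array([np.cos(a),np.sin(a)]); n=np.array([-u[1],u[0]])
    return C0+r*u+d*n, phi+90
def plan(start,yaw,seq):
    p0,y0=np.array(start,float),yaw
    for i in range(0,len(seq),5):
        a=np.radians(y0); ax=np.array([np.cos(a),np.sin(a)]); ay=np.array([np.sin(a),-np.cos(a)]); out=[]
        for s in seq[i:i+5]:
            p,y=pose(*s); d=(p-p0)/10; row=[0,round(d@ax,2),round(d@ay,2),0,round(y0-y,1)]; out+=row
        p0=p0+10*(row[1]*ax+row[2]*ay); y0-=row[4]
        print([float(v) for v in out]," end",p0.round(1),round(y0,1))
E
python3 - <<'E'
from h import *
seq=[(114,20),(114,17.5),(114,15.5),(112,14.5),(108,14.5)]+[(108-5*k,14.5) for k in range(1,21)]
plan((581.3,301.5),205.5,seq)
E
```

```text
[0.0, -0.1, 0.02, 0.0, 1.5, 0.0, -0.35, 0.02, 0.0, 1.5, 0.0, -0.55, 0.01, 0.0, 1.5, 0.0, -0.71, 0.06, 0.0, 3.5, 0.0, -0.85, 0.15, 0.0, 7.5]  end [588.3 306.5] 198.0
[0.0, -0.15, 0.12, 0.0, 5.0, 0.0, -0.32, 0.22, 0.0, 10.0, 0.0, -0.5, 0.31, 0.0, 15.0, 0.0, -0.68, 0.39, 0.0, 20.0, 0.0, -0.87, 0.44, 0.0, 25.0]  end [595.2 313.4] 173.0
[0.0, -0.16, 0.12, 0.0, 5.0, 0.0, -0.33, 0.23, 0.0, 10.0, 0.0, -0.5, 0.32, 0.0, 15.0, 0.0, -0.69, 0.4, 0.0, 20.0, 0.0, -0.87, 0.45, 0.0, 25.0]  end [604.4 316.8] 148.0
[0.0, -0.16, 0.13, 0.0, 5.0, 0.0, -0.33, 0.23, 0.0, 10.0, 0.0, -0.51, 0.32, 0.0, 15.0, 0.0, -0.69, 0.4, 0.0, 20.0, 0.0, -0.88, 0.45, 0.0, 25.0]  end [614.3 315.9] 123.0
[0.0, -0.15, 0.12, 0.0, 5.0, 0.0, -0.32, 0.23, 0.0, 10.0, 0.0, -0.5, 0.32, 0.0, 15.0, 0.0, -0.68, 0.39, 0.0, 20.0, 0.0, -0.87, 0.45, 0.0, 25.0]  end [622.8 311.1] 98.0
```

>>> arm_command(
  series=[0, -0.1, 0, 0, 1.5, 0, -0.35, 0, 0, 1.5, 0, -0.55, 0, 0, 1.5, 0, -0.7, 0.05, 0, 3.5, 0, -0.85, 0.15, 0, 7.5],
)

```text
clock: 3.07
eef_pos: [588.7, 306.3, 76.6]
tool_rot: [3.141, 0.0, -2.83]
force: [0.1, 0.6, -0.0]
width: -0.1
gripper_force: 0.0
```

>>> arm_command(
  series=[0, -0.15, 0.1, 0, 5, 0, -0.3, 0.2, 0, 10, 0, -0.5, 0.3, 0, 15, 0, -0.7, 0.4, 0, 20, 0, -0.85, 0.45, 0, 25],
)

```text
clock: 3.48
eef_pos: [595.3, 313.7, 76.6]
tool_rot: [3.141, 0.0, 3.015]
force: [-0.0, 0.3, -0.2]
width: -0.4
gripper_force: 0.0
```

>>> arm_command(
  series=[0, -0.15, 0.1, 0, 5, 0, -0.35, 0.25, 0, 10, 0, -0.5, 0.3, 0, 15, 0, -0.7, 0.4, 0, 20, 0, -0.85, 0.45, 0, 25],
)

```text
clock: 3.9
eef_pos: [604.2, 317.1, 76.6]
tool_rot: [3.141, -0.0, 2.579]
force: [-0.3, -0.6, 0.1]
width: 0.0
gripper_force: 0.0
```

```bash
python3 - <<'E'
from h import *
m=viewer.camera_model("wrist"); print(monitor.read_state()["eef_pos"],{k:np.array(v).tolist() for k,v in m.items()})
p,d=viewer.get_image("wrist"); p=p[:,:,::-1]; cv2.imwrite("pics/w2.png",p)
cv2.imwrite("pics/crop3.png",cv2.resize(p[160:340,200:440],None,fx=3.3,fy=3.3,interpolation=cv2.INTER_CUBIC))
E
```

```text
[604.2391038  317.11012514  76.55019241] {'mtx': [[371.64829954431775, 0.0, 320.0479558452436], [0.0, 371.64829954431775, 241.5081074690144], [0.0, 0.0, 1.0]], 'R': [[0.5333730290222733, 0.8458800725706963, 0.0003387320485586518], [0.8032113956410306, -0.5065936233099135, 0.31339169538155204], [0.2652633895282109, -0.16688260439461264, -0.9496238889826215]], 't': [-590.2606766024742, -328.8384573830117, 162.72402639807217]}
```

View pics/crop3.png

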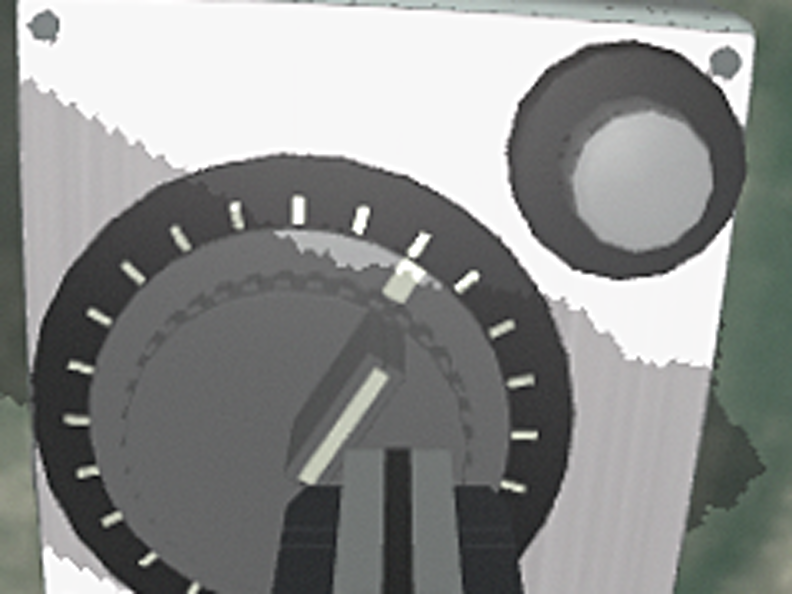

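The crop shows the index mark at (405,275) and the fin top line from (305,480) to (385,372). The fingertips are right of the fin, at x 343–460 with their edge at y 450, so the fin may not have moved. I'll check by casting rays.

```bash
python3 - <<'E'
from h import *
m=viewer.camera_model("wrist")
f=lambda c:((c[0]+.5)/3.3-.5+200,(c[1]+.5)/3.3-.5+160)
C=np.r_[C0,59]
print(-np.array(m["R"]).T@m["t"])
for n,c,z in [("idx",(412,263),61.5),("finOut",(383,372),89),("finIn",(305,478),89),("tipL",(343,450),76.6),("tipR",(460,450),76.6),("darkL",(290,487),90),("ringL",(35,390),59),("ringR",(573,410),59),("ringT",(310,155),59),("btn",(645,180),77)]:
    X=fcast(m,f(c),z); print(n,X.round(1),ang(X-C).round(1),np.linalg.norm((X-C)[:2]).round(1))
p,d=viewer.get_image("wrist")
for c in [(383,372),(343,400),(365,460),(440,460),(365,480),(365,530),(365,580),(300,500),(300,550),(200,450)]:
    u,v=np.round(f(c)).astype(int); print(c,d[v,u])
print(monitor.read_state()["eef_pos"])
E
```

```text
[536.11885786 360.23985594 257.71041929]
idx [591.2 328.3  61.5] 115.7 37.7
finOut [595.6 320.   89. ] 114.8 28.3
finIn [604.2 300.1  89. ] 119.6 6.6
tipL [608.2 303.9  76.6] 85.7 9.6
tipR [618.6 320.2  76.6] 66.8 28.2
darkL [603.9 297.5  90. ] 138.0 4.8
ringL [575.6 257.   59. ] -130.5 49.1
ringR [630.8 337.5  59. ] 61.7 49.1
ringT [566.8 323.7  59. ] 144.2 50.2
btn [594.7 368.3  77. ] 99.8 75.1
(383, 372) 183.37654
(343, 400) 184.92476
(365, 460) 150.18015
(440, 460) 150.37659
(365, 480) 144.90579
(365, 530) 134.52237
(365, 580) 125.38183
(300, 500) 148.94493
(300, 550) 138.48424
(200, 450) 209.52826
[604.29494512 317.02208311  76.4828117 ]
```

The fin is still at about 114.5°, so it has not turned. The depth puts the visible fingertips near z≈120, above the fin and not at the reported TCP height of 76.5. I'll check that in the scene view.

```bash
python3 - <<'E'
from h import *
p,d=viewer.get_image("scene")
a=proj("scene",monitor.read_state()["eef_pos"]); print("TCP px",a, "z+44",proj("scene",np.array(monitor.read_state()["eef_pos"])+[0,0,44]))
u,v=map(int,a); x0,y0=u-80,v-110
c=cv2.resize(p[y0:y0+150,x0:x0+200,::-1],None,fx=4,fy=4,interpolation=cv2.INTER_CUBIC); print(x0,y0)
cv2.imwrite("pics/crop4.png",c)
E
```

```text
TCP px [373.08775988 267.18124597] z+44 [374.69578816 248.09868744]
293 157
```

View pics/crop4.png

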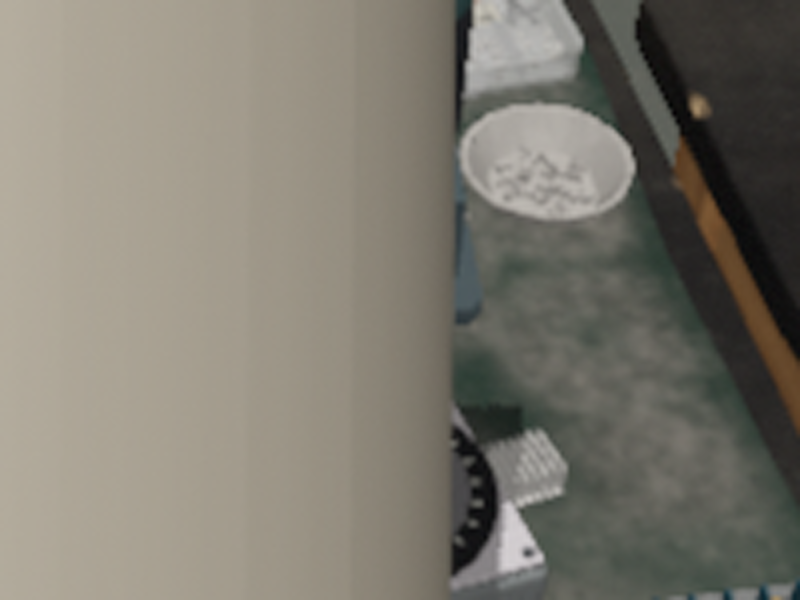

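The arm hides the tool in this view, so I'll use the wrist depth to get the fingers' 3D points.

```bash
python3 - <<'E'
from h import *
m=viewer.camera_model("wrist");K,R,t=map(np.array,(m["mtx"],m["R"],m["t"])); st=monitor.read_state()
p,d=viewer.get_image("wrist")
v,u=np.mgrid[:480,:640]; q=np.stack([u-K[0,2],v-K[1,2]],-1)/K[0,0]; th=np.hypot(q[...,0],q[...,1])+1e-9
P=np.concatenate([q/th[...,None]*np.tan(th)[...,None],np.ones(th.shape+(1,))],-1)*d[...,None]
W=(P-t)@R
a=st["tool_rot"][2]; D=W-np.array(st["eef_pos"])
T=np.stack([D[...,0]*np.cos(a)+D[...,1]*np.sin(a),D[...,0]*np.sin(a)-D[...,1]*np.cos(a),-D[...,2]],-1)
np.set_printoptions(suppress=True,precision=1,linewidth=150)
for r in range(285,350,5):
    print(r,[T[r,c].round(0).tolist() for c in (296,305,310,320,328,335,350)])
print("button top z",W[212,395],"face",W[280,250])
E
```

```text
285 [[-1.0, -13.0, -6.0], [3.0, -8.0, -14.0], [2.0, -5.0, -12.0], [-7.0, -0.0, 7.0], [-7.0, 4.0, 8.0], [-7.0, 8.0, 7.0], [-11.0, 17.0, 15.0]]
290 [[-1.0, -12.0, -12.0], [-0.0, -8.0, -14.0], [-0.0, -5.0, -13.0], [-11.0, -0.0, 8.0], [-11.0, 4.0, 8.0], [-10.0, 8.0, 7.0], [-14.0, 17.0, 15.0]]
295 [[-3.0, -12.0, -13.0], [-4.0, -8.0, -12.0], [-14.0, -6.0, 8.0], [-14.0, -0.0, 8.0], [-13.0, 4.0, 7.0], [-14.0, 8.0, 8.0], [-17.0, 17.0, 14.0]]
300 [[-6.0, -12.0, -14.0], [11.0, -6.0, -46.0], [11.0, -4.0, -46.0], [11.0, -0.0, -45.0], [11.0, 3.0, -46.0], [11.0, 6.0, -47.0], [-20.0, 17.0, 14.0]]
305 [[-9.0, -13.0, -13.0], [12.0, -6.0, -51.0], [11.0, -4.0, -51.0], [11.0, -0.0, -51.0], [11.0, 3.0, -51.0], [11.0, 6.0, -51.0], [-24.0, 18.0, 14.0]]
310 [[7.0, -10.0, -48.0], [12.0, -6.0, -56.0], [12.0, -4.0, -56.0], [12.0, -0.0, -56.0], [11.0, 3.0, -55.0], [11.0, 5.0, -55.0], [7.0, 12.0, -47.0]]
315 [[7.0, -10.0, -52.0], [11.0, -6.0, -59.0], [11.0, -4.0, -59.0], [12.0, -0.0, -59.0], [11.0, 3.0, -58.0], [11.0, 5.0, -59.0], [8.0, 12.0, -53.0]]
320 [[7.0, -10.0, -55.0], [11.0, -6.0, -63.0], [11.0, -4.0, -62
[... 186 characters left out ...]
-67.0], [11.0, 5.0, -66.0], [7.0, 11.0, -59.0]]
330 [[7.0, -9.0, -64.0], [11.0, -6.0, -70.0], [11.0, -4.0, -70.0], [12.0, -0.0, -71.0], [11.0, 3.0, -70.0], [11.0, 5.0, -70.0], [7.0, 11.0, -63.0]]
335 [[8.0, -9.0, -67.0], [11.0, -5.0, -72.0], [12.0, -4.0, -74.0], [11.0, -0.0, -73.0], [11.0, 2.0, -72.0], [12.0, 5.0, -73.0], [7.0, 11.0, -67.0]]
340 [[13.0, -8.0, -79.0], [12.0, -5.0, -78.0], [11.0, -4.0, -76.0], [11.0, -0.0, -76.0], [11.0, 2.0, -76.0], [12.0, 5.0, -77.0], [13.0, 10.0, -79.0]]
345 [[14.0, -8.0, -83.0], [12.0, -5.0, -80.0], [11.0, -4.0, -79.0], [10.0, -0.0, -77.0], [10.0, 2.0, -77.0], [12.0, 5.0, -80.0], [14.0, 9.0, -83.0]]
button top z [592.8 368.4  76.3] face [587.  280.6  68.2]
```

The tips really sit about 45 mm behind the reported TCP, at z≈121, so the sweep passed above the fin. Before lowering, I'll check the clearance of the wider gripper parts.

```bash
python3 - <<'E'
from h import *
m=viewer.camera_model("wrist");K,R,t=map(np.array,(m["mtx"],m["R"],m["t"])); st=monitor.read_state()
p,d=viewer.get_image("wrist")
v,u=np.mgrid[:480,:640]; q=np.stack([u-K[0,2],v-K[1,2]],-1)/K[0,0]; th=np.hypot(q[...,0],q[...,1])+1e-9
P=np.concatenate([q/th[...,None]*np.tan(th)[...,None],np.ones(th.shape+(1,))],-1)*d[...,None]
W=(P-t)@R; a=st["tool_rot"][2]; D=W-np.array(st["eef_pos"])
T=np.stack([D[...,0]*np.cos(a)+D[...,1]*np.sin(a),D[...,0]*np.sin(a)-D[...,1]*np.cos(a),-D[...,2]],-1)
g=(T[...,2]<-25)&(d>0)&(abs(T[...,0])<60)&(v>240)
for lo in range(0,90,10):
    k=g&(abs(T[...,1])>=lo)&(abs(T[...,1])<lo+10)
    if k.any(): print(lo,np.percentile(T[...,2][k],[99,90,50,5]).round(),k.sum())
E
```

```text
0 [ -46.  -65. -112. -134.] 13309
10 [ -51.  -84. -120. -138.] 9432
20 [ -84.  -91.  -98. -133.] 7502
30 [ -89.  -95. -110. -129.] 9767
40 [-101. -109. -123. -132.] 8044
50 [-112. -118. -129. -133.] 4505
60 [-122. -124. -127. -130.] 155
```

```bash
python3 - <<'E'
from h import *
plan((604.3,317),147.8,[(65,22),(72,23),(79,24),(86,24),(92,24),(98,24),(104,24),(110,24),(114.5,24),(114.5,24)])
E
```

```text
[0.0, 0.92, -0.29, 0.0, -7.2, 0.0, 1.18, -0.62, 0.0, -14.2, 0.0, 1.39, -0.99, 0.0, -21.2, 0.0, 1.46, -1.34, 0.0, -28.2, 0.0, 1.49, -1.65, 0.0, -34.2]  end [582.9 311. ] 182.0
[0.0, 0.17, -0.26, 0.0, -6.0, 0.0, 0.31, -0.54, 0.0, -12.0, 0.0, 0.42, -0.83, 0.0, -18.0, 0.0, 0.49, -1.05, 0.0, -22.5, 0.0, 0.49, -1.05, 0.0, -22.5]  end [578.4 300.3] 204.5
```

>>> arm_command(
  series=[0, 0.9, -0.3, 0, -7, 0, 1.2, -0.6, 0, -14, 0, 1.4, -1, 0, -21, 0, 1.45, -1.35, 0, -28, 0, 1.5, -1.65, 0, -34.2],
)

```text
clock: 4.57
eef_pos: [582.2, 310.6, 76.8]
tool_rot: [3.141, -0.0, -3.096]
force: [0.9, 0.1, 0.2]
width: 0.2
gripper_force: 0.0
```

>>> arm_command(
  series=[0, 0.15, -0.25, 0, -6, 0, 0.3, -0.55, 0, -12, 0, 0.4, -0.85, 0, -18, 0, 0.5, -1.05, 0, -22.5, 0, 0.5, -1.05, 0, -22.5],
)

```text
clock: 4.98
eef_pos: [578.0, 299.0, 76.7]
tool_rot: [3.141, -0.0, -2.708]
force: [0.1, -0.6, 0.8]
width: 0.0
gripper_force: 0.0
```

>>> arm_command(
  series=[0, 0, 0, 1, 0, 0, 0, 0, 2, 0, 0, 0, 0, 3, 0, 0, 0, 0, 3.8, 0, 0, 0, 0, 4.4, 0],
)

```text
clock: 5.4
eef_pos: [576.9, 299.7, 30.6]
tool_rot: [-3.141, -0.002, -2.711]
force: [-0.1, 0.3, -0.7]
width: 0.1
gripper_force: 0.0
```

```bash
python3 - <<'E'
from h import *
seq=[(114,20),(114,17.5),(114,15.5),(112,14.5),(108,14.5)]+[(108-5*k,14.5) for k in range(1,21)]
plan((577.8,299.9),204.5,seq)
E
```

```text
[0.0, -0.49, 0.03, 0.0, 0.5, 0.0, -0.74, 0.02, 0.0, 0.5, 0.0, -0.94, 0.02, 0.0, 0.5, 0.0, -1.1, 0.07, 0.0, 2.5, 0.0, -1.23, 0.16, 0.0, 6.5]  end [588.3 306.5] 198.0
[0.0, -0.16, 0.12, 0.0, 5.0, 0.0, -0.32, 0.23, 0.0, 10.0, 0.0, -0.5, 0.32, 0.0, 15.0, 0.0, -0.68, 0.39, 0.0, 20.0, 0.0, -0.87, 0.45, 0.0, 25.0]  end [595.2 313.4] 173.0
[0.0, -0.16, 0.12, 0.0, 5.0, 0.0, -0.33, 0.23, 0.0, 10.0, 0.0, -0.5, 0.32, 0.0, 15.0, 0.0, -0.69, 0.39, 0.0, 20.0, 0.0, -0.88, 0.45, 0.0, 25.0]  end [604.5 316.8] 148.0
[0.0, -0.16, 0.12, 0.0, 5.0, 0.0, -0.32, 0.22, 0.0, 10.0, 0.0, -0.5, 0.32, 0.0, 15.0, 0.0, -0.68, 0.39, 0.0, 20.0, 0.0, -0.87, 0.45, 0.0, 25.0]  end [614.3 316. ] 123.0
[0.0, -0.16, 0.12, 0.0, 5.0, 0.0, -0.33, 0.23, 0.0, 10.0, 0.0, -0.51, 0.32, 0.0, 15.0, 0.0, -0.69, 0.39, 0.0, 20.0, 0.0, -0.88, 0.45, 0.0, 25.0]  end [622.8 311.1] 98.0
```

>>> arm_command(
  series=[0, -0.5, 0, 0, 0.5, 0, -0.75, 0, 0, 0.5, 0, -0.95, 0, 0, 0.5, 0, -1.1, 0.05, 0, 2.5, 0, -1.25, 0.15, 0, 6.5],
)

```text
clock: 5.82
eef_pos: [587.7, 306.0, 32.3]
tool_rot: [-3.141, -0.003, -2.826]
force: [-2.5, -0.9, 1.7]
width: -0.2
gripper_force: 1.4
```

>>> arm_command(
  series=[0, -0.15, 0.1, 0, 5, 0, -0.3, 0.2, 0, 10, 0, -0.5, 0.3, 0, 15, 0, -0.7, 0.4, 0, 20, 0, -0.85, 0.45, 0, 25],
)

```text
clock: 6.23
eef_pos: [594.0, 313.2, 32.4]
tool_rot: [-3.14, -0.002, 3.018]
force: [-1.9, -0.3, 0.4]
width: 0.2
gripper_force: 1.3
```

Contact now, at about 2–3 N as expected. I'll continue the sweep.

>>> arm_command(
  series=[0, -0.15, 0.1, 0, 5, 0, -0.35, 0.25, 0, 10, 0, -0.5, 0.3, 0, 15, 0, -0.7, 0.4, 0, 20, 0, -0.9, 0.45, 0, 25],
)

```text
clock: 6.65
eef_pos: [603.1, 317.4, 32.3]
tool_rot: [-3.14, -0.003, 2.583]
force: [-3.5, -0.8, 1.1]
width: 0.1
gripper_force: 1.4
```

>>> arm_command(
  series=[0, -0.15, 0.1, 0, 5, 0, -0.3, 0.2, 0, 10, 0, -0.5, 0.3, 0, 15, 0, -0.7, 0.4, 0, 20, 0, -0.85, 0.45, 0, 25],
)

```text
clock: 7.07
eef_pos: [613.0, 317.5, 32.3]
tool_rot: [-3.14, -0.002, 2.147]
force: [-2.4, 1.8, -0.5]
width: -0.5
gripper_force: 1.3
```

>>> arm_command(
  series=[0, -0.15, 0.1, 0, 5, 0, -0.35, 0.25, 0, 10, 0, -0.5, 0.3, 0, 15, 0, -0.7, 0.4, 0, 20, 0, -0.9, 0.45, 0, 25],
)

```text
clock: 7.48
eef_pos: [622.2, 313.5, 32.4]
tool_rot: [-3.141, -0.003, 1.711]
force: [-0.5, 2.1, -0.5]
width: -0.0
gripper_force: 1.5
```

```bash
python3 - <<'E'
from h import *
m=viewer.camera_model("wrist"); print(monitor.read_state()["eef_pos"],monitor.read_state()["tool_rot"])
p,d=viewer.get_image("wrist"); p=p[:,:,::-1]; cv2.imwrite("pics/w3.png",p); np.savez("pics/w3.npz",**{k:np.array(v) for k,v in m.items()})
cv2.imwrite("pics/crop5.png",cv2.resize(p[130:330,190:450],None,fx=3,fy=3,interpolation=cv2.INTER_CUBIC))
E
```

```text
[622.24132948 313.49475274  32.42322762] [-3.14081355e+00 -2.65654843e-03  1.71090801e+00]
```

View pics/crop5.png

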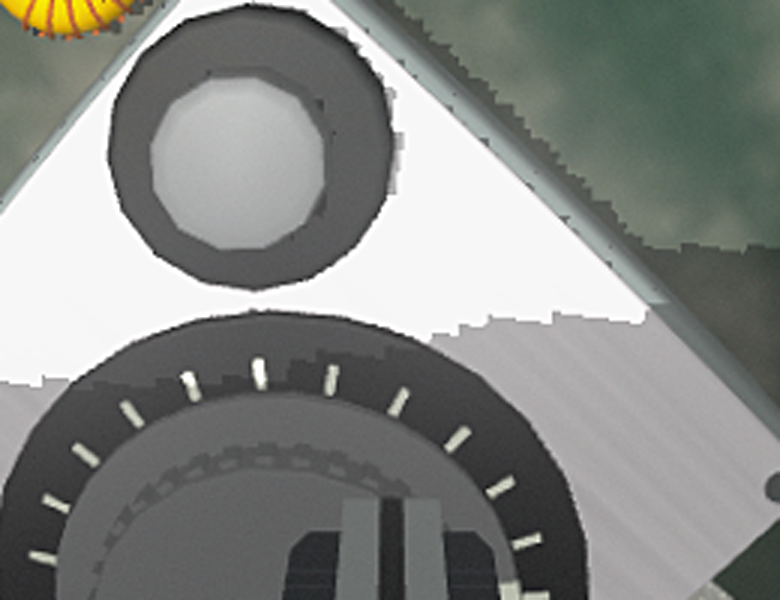

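The crop shows the dial turned. The index mark is just right of the fingertip, near (510,590). I'll mask the white marks and cast them to get angles.

```bash
cat >> h.py <<'E'
def marks(img,m,zc=(61.5,59)):
    "white blobs near the dial rim: angle, radius span, pixel area"
    g=img.min(2); bw=(g>150).astype(np.uint8)
    n,lab,st,ce=cv2.connectedComponentsWithStats(bw)
    for i in range(1,n):
        if 6<st[i,4]<400:
            v,u=np.nonzero(lab==i); P=np.array([fcast(m,(a,b),60)[:2] for a,b in zip(u,v)])-C0
            r=np.hypot(*P.T)
            if 25<r.mean()<52: c=P.mean(0); print("ang %.1f r %.1f..%.1f area %d px %s"%(ang(c),r.min(),r.max(),st[i,4],ce[i].round()))
E
python3 - <<'E'
from h import *
m=dict(np.load("pics/w3.npz")); img=cv2.imread("pics/w3.png"); marks(img,m)
cv2.imwrite("pics/crop6.png",cv2.resize(img[280:400,270:420],None,fx=4,fy=4,interpolation=cv2.INTER_CUBIC))
E
```

```text
ang 101.7 r 38.9..42.8 area 31 px [276. 254.]
ang 86.4 r 38.3..42.7 area 26 px [300. 256.]
ang 116.6 r 38.9..43.0 area 29 px [253. 258.]
ang 71.5 r 38.5..42.5 area 22 px [323. 264.]
ang 131.4 r 38.8..42.8 area 24 px [234. 268.]
ang 56.5 r 38.4..42.4 area 26 px [342. 276.]
ang 146.3 r 38.9..43.0 area 24 px [218. 281.]
ang 41.4 r 38.3..42.4 area 23 px [357. 292.]
ang 161.2 r 38.7..42.8 area 21 px [209. 298.]
ang 26.3 r 38.2..42.2 area 20 px [365. 310.]
ang 176.0 r 39.3..42.9 area 18 px [204. 315.]
ang 12.6 r 34.8..37.3 area 38 px [360. 328.]
ang 11.1 r 38.2..42.2 area 19 px [368. 329.]
ang -169.0 r 39.3..43.1 area 15 px [205. 333.]
ang -154.2 r 39.4..42.9 area 13 px [211. 351.]
ang -63.6 r 48.5..55.6 area 86 px [319. 406.]
```

View pics/crop6.png

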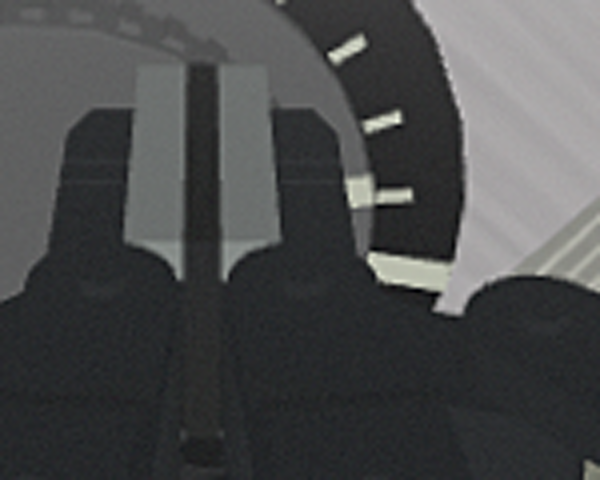

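The crop shows the index mark at (362,191), with the long line at (410,270). The cast gives the index at about 12.5° and the long line at −3.9°, so it needs about 16° more clockwise.

```bash
python3 - <<'E'
from h import *
plan((622.8,311.1),98,[(4,14.5),(0,14.5),(-4,14.5),(-7,14.5),(-7,14.5)])
E
```

```text
[0.0, -0.13, 0.1, 0.0, 4.0, 0.0, -0.26, 0.19, 0.0, 8.0, 0.0, -0.4, 0.26, 0.0, 12.0, 0.0, -0.5, 0.32, 0.0, 15.0, 0.0, -0.5, 0.32, 0.0, 15.0]  end [626.7 306.6] 83
```

>>> arm_command(
  series=[0, -0.13, 0.1, 0, 4, 0, -0.25, 0.2, 0, 8, 0, -0.4, 0.25, 0, 12, 0, -0.5, 0.3, 0, 15, 0, -0.5, 0.3, 0, 15],
)

```text
clock: 7.95
eef_pos: [626.9, 307.8, 32.5]
tool_rot: [3.141, -0.001, 1.453]
force: [1.3, 2.3, -0.8]
width: -0.2
gripper_force: 1.1
```

```bash
python3 - <<'E'
from h import *
m=viewer.camera_model("wrist")
p,d=viewer.get_image("wrist"); p=p[:,:,::-1]; cv2.imwrite("pics/w4.png",p); marks(p,m)
E
```

```text
ang 86.3 r 38.6..42.4 area 24 px [276. 252.]
ang 101.4 r 38.4..43.0 area 35 px [253. 255.]
ang 71.3 r 38.4..42.3 area 23 px [300. 254.]
ang 56.2 r 38.4..42.6 area 24 px [323. 261.]
ang 116.3 r 38.6..43.0 area 28 px [233. 265.]
ang 41.2 r 38.4..42.4 area 26 px [342. 274.]
ang 131.3 r 38.7..42.7 area 21 px [218. 279.]
ang 26.1 r 38.2..42.3 area 21 px [356. 290.]
ang 146.3 r 38.5..42.6 area 19 px [208. 295.]
ang 11.0 r 38.3..42.3 area 21 px [365. 308.]
ang 161.2 r 38.7..42.9 area 19 px [203. 313.]
ang -5.5 r 35.2..37.7 area 33 px [359. 329.]
ang 176.2 r 39.3..42.5 area 12 px [204. 331.]
ang -19.0 r 38.3..42.2 area 16 px [364. 345.]
ang -169.1 r 39.4..42.9 area 13 px [210. 348.]
```

The index is at about −5.5° and the long line at −4°, which is within tolerance. I'll back off, rise and look without the finger in the way.

>>> arm_command(
  series=[0, 0.5, 0, 0, 0, 0, 1, 0, 0, 0, 0, 1, 0, -2, 0, 0, 1, 0, -5, 0, 0, 1, 0, -7, 0],
)

```text
clock: 8.42
eef_pos: [628.6, 316.6, 104.4]
tool_rot: [3.14, 0.0, 1.453]
force: [0.9, -1.0, -0.2]
width: -0.3
gripper_force: 0.0
```

>>> arm_command(
  series=[0, 3, 0, 0, 0, 0, 5, 0, 0, 0, 0, 5, 0, 0, 0, 0, 5, 0, 0, 0, 0, 5, 0, 0, 0],
)

```text
clock: 8.83
eef_pos: [633.8, 365.2, 102.4]
tool_rot: [-3.141, 0.002, 1.452]
force: [0.0, -1.4, -0.7]
width: 0.2
gripper_force: 0.0
```

```bash
python3 - <<'E'
from h import *
m=viewer.camera_model("wrist"); s=monitor.read_state(); print(s["eef_pos"],s["tool_rot"],s["force"])
p,d=viewer.get_image("wrist"); p=p[:,:,::-1]; cv2.imwrite("pics/w5.png",p); marks(p,m)
cv2.imwrite("pics/crop7.png",p[240:480,150:550])
E
```

```text
[633.79082395 365.18996905 102.35077018] [-3.14147257e+00  1.62059804e-03  1.45210980e+00] [ 0.0427919  -1.44020039 -0.68696926]
ang 86.7 r 38.4..42.2 area 11 px [291. 297.]
ang 101.5 r 38.5..42.7 area 12 px [276. 300.]
ang 116.4 r 38.8..42.8 area 13 px [262. 305.]
ang 131.3 r 39.2..42.7 area 10 px [251. 314.]
ang 146.3 r 39.2..42.4 area 10 px [244. 324.]
ang 161.2 r 39.0..42.7 area 10 px [240. 336.]
ang 176.0 r 39.1..42.3 area 10 px [241. 348.]
```

>>> arm_command(
  series=[0, -3.5, 0, 0, 0, 0, -7, 0, 0, 0, 0, -10.5, 0, 0, 0, 0, -13.5, 0, 0, 0, 0, -13.5, 0, 0, 0],
)

```text
clock: 9.3
eef_pos: [618.0, 220.4, 103.6]
tool_rot: [3.141, 0.007, 1.44]
force: [0.4, -1.6, 0.7]
width: -0.3
gripper_force: 0.0
```

>>> arm_command(
  series=[0, 0, 0, 0, 0, 0, 0, 0, 0, 0, 0, 0, 0, 0, 0, 0, 0, 0, 0, 0, 0, 0, 0, 0, 0],
)

```text
clock: 9.72
eef_pos: [617.7, 233.4, 102.3]
tool_rot: [-3.141, -0.0, 1.454]
force: [0.7, 0.0, -0.6]
width: -0.1
gripper_force: 0.0
```

```bash
python3 - <<'E'
from h import *
m=viewer.camera_model("wrist"); s=monitor.read_state(); print(s["eef_pos"],s["tool_rot"],s["force"])
p,d=viewer.get_image("wrist"); p=p[:,:,::-1]; cv2.imwrite("pics/w6.png",p); marks(p,m); np.savez("pics/w6.npz",**{k:np.array(v) for k,v in m.items()})
cv2.imwrite("pics/crop7.png",cv2.resize(p[150:350,210:430],None,fx=3,fy=3,interpolation=cv2.INTER_CUBIC))
E
```

```text
[617.65593672 233.3557922  102.33728722] [-3.14137939e+00 -1.79163352e-04  1.45363838e+00] [ 0.74145786  0.03389547 -0.597853  ]
ang 86.2 r 38.1..42.4 area 23 px [288.  92.]
ang 71.3 r 37.6..42.0 area 20 px [306.  93.]
ang 56.0 r 37.9..42.4 area 24 px [323.  99.]
ang 116.7 r 38.3..42.5 area 23 px [254. 103.]
ang 25.7 r 38.2..42.2 area 22 px [349. 122.]
ang 10.4 r 38.1..42.6 area 22 px [357. 138.]
ang -4.3 r 23.4..30.0 area 12 px [336. 156.]
ang -19.7 r 38.3..42.8 area 18 px [358. 173.]
ang -159.5 r 37.3..38.4 area 12 px [238. 187.]
ang -34.6 r 38.8..43.0 area 18 px [352. 189.]
ang -153.6 r 38.1..43.2 area 20 px [238. 195.]
ang -138.7 r 38.5..43.6 area 22 px [249. 208.]
ang -123.9 r 39.8..42.7 area 7 px [263. 217.]
```

View pics/crop7.png

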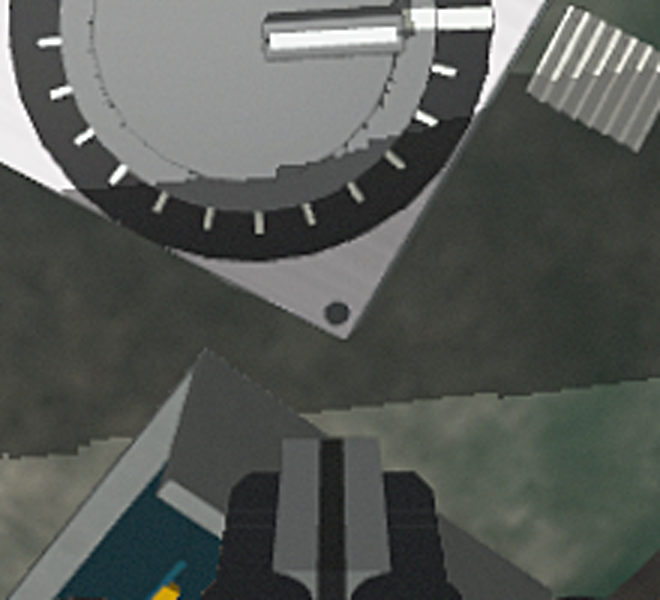

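The index mark and the long line, at (410–490,20), now form one continuous white line. I'll check that with numbers and plan the button press.

```bash
python3 - <<'E'
from h import *
m=dict(np.load("pics/w6.npz")); img=cv2.imread("pics/w6.png"); g=img.min(2)
ii=[(u,v) for v in range(140,175) for u in range(335,385) if g[v,u]>170]
for z,a,b in [(61.5,32.5,37.5),(59,39.5,47)]:
    P=np.array([fcast(m,p,z)[:2] for p in ii])-C0; r=np.hypot(*P.T); A=np.degrees(np.arctan2(P[:,1],P[:,0])); k=(r>a)&(r<b)&(abs(A+4)<8)
    print(z,k.sum(),A[k].mean(),A[k].min(),A[k].max())
# move to above the button: commanded about (617.7,233.4), yaw 83.3
B=np.array([595,368.2]); s=monitor.read_state(); y=s["tool_rot"][2]; d=(B-s["eef_pos"][:2])/10
print("tool x,y cm",d@[np.cos(y),np.sin(y)],d@[np.sin(y),-np.cos(y)])
E
```

```text
61.5 56 -4.189490857552164 -7.531093850774235 -0.6129530805900613
59 81 -4.9588446764676215 -7.63298908202521 -2.3520913953098055
tool x,y cm 13.14958429952289 -3.8347316244835183
```

>>> arm_command(
  series=[0, 3.5, -1, 0, 0, 0, 7, -2, 0, 0, 0, 10.5, -3, 0, 0, 0, 13.1, -3.8, 0, 0, 0, 13.1, -3.8, 0, 0],
)

```text
clock: 10.18
eef_pos: [591.8, 377.5, 101.6]
tool_rot: [-3.139, -0.006, 1.463]
force: [-1.0, 1.5, 0.1]
width: 0.2
gripper_force: 0.0
```

>>> arm_command(
  series=[0, 0, 0, 1, 0, 0, 0, 0, 2, 0, 0, 0, 0, 3, 0, 0, 0, 0, 4, 0, 0, 0, 0, 5, 0],
)

```text
clock: 10.6
eef_pos: [595.8, 365.0, 51.1]
tool_rot: [-3.141, 0.001, 1.45]
force: [0.1, -0.2, 0.1]
width: 0.4
gripper_force: 0.0
```

>>> arm_command(
  series=[0, 0, 0, 0, 0, 0, 0, 0, 0, 0, 0, 0, 0, 0.4, 0, 0, 0, 0, 0.8, 0, 0, 0, 0, 1, 0],
)

```text
clock: 11.02
eef_pos: [595.7, 366.8, 42.5]
tool_rot: [3.142, -0.0, 1.452]
force: [-0.7, -1.0, 0.4]
width: -0.1
gripper_force: 0.0
```

```bash
python3 - <<'E'
from h import *
m=viewer.camera_model("wrist");K,R,t=map(np.array,(m["mtx"],m["R"],m["t"])); s=monitor.read_state(); print(s["eef_pos"],s["force"])
p,d=viewer.get_image("wrist")
v,u=np.mgrid[:480,:640]; q=np.stack([u-K[0,2],v-K[1,2]],-1)/K[0,0]; th=np.hypot(q[...,0],q[...,1])+1e-9
P=np.concatenate([q/th[...,None]*np.tan(th)[...,None],np.ones(th.shape+(1,))],-1)*d[...,None]; W=(P-t)@R
rr=np.hypot(W[...,0]-595,W[...,1]-368.2)
for a,b in [(0,8),(8,11.5),(13,15),(15,17),(17,19),(19,22)]:
    k=(rr>a)&(rr<b)&(W[...,2]>50)&(W[...,2]<85); print(a,b,k.sum(),np.percentile(W[...,2][k],[10,50,90]).round(1) if k.any() else "")
E
```

```text
[595.67019587 366.82590669  42.45783103] [-0.67098681 -0.97032226  0.42052737]
0 8 95 [76.  76.9 77.6]
8 11.5 822 [68.2 75.6 77.1]
13 15 453 [66.2 66.9 67.6]
15 17 538 [66.3 66.9 67.7]
17 19 805 [59.7 66.5 67.5]
19 22 1299 [54.2 55.5 65.6]
```

>>> arm_command(
  series=[0, 0, 0, 0.4, 0, 0, 0, 0, 0.7, 0, 0, 0, 0, 1, 0, 0, 0, 0, 1.2, 0, 0, 0, 0, 1.4, 0],
)

```text
clock: 11.48
eef_pos: [596.3, 367.1, 32.0]
tool_rot: [3.141, -0.002, 1.452]
force: [-8.7, -2.8, 32.6]
width: -0.4
gripper_force: 15.8
```

>>> arm_command(
  series=[0, 0, 0, 0.1, 0, 0, 0, 0, 0.2, 0, 0, 0, 0, 0.2, 0, 0, 0, 0, 0.2, 0, 0, 0, 0, 0.2, 0],
)

```text
clock: 11.9
eef_pos: [596.3, 367.2, 32.0]
tool_rot: [3.141, -0.003, 1.452]
force: [-9.0, -2.9, 30.4]
width: -0.0
gripper_force: 15.0
```

```bash
python3 - <<'E'
from h import *
m=viewer.camera_model("wrist");K,R,t=map(np.array,(m["mtx"],m["R"],m["t"]))
p,d=viewer.get_image("wrist")
v,u=np.mgrid[:480,:640]; q=np.stack([u-K[0,2],v-K[1,2]],-1)/K[0,0]; th=np.hypot(q[...,0],q[...,1])+1e-9
P=np.concatenate([q/th[...,None]*np.tan(th)[...,None],np.ones(th.shape+(1,))],-1)*d[...,None]; W=(P-t)@R
rr=np.hypot(W[...,0]-595,W[...,1]-368.2)
for a,b in [(0,11.5),(9,11.5),(13,17)]:
    k=(rr>a)&(rr<b)&(W[...,2]>50)&(W[...,2]<85); print(a,b,k.sum(),np.percentile(W[...,2][k],[10,50,90,97]).round(1) if k.any() else "")
E
```

```text
0 11.5 990 [67.9 71.  83.2 84.3]
9 11.5 902 [67.8 74.5 83.2 84.3]
13 17 1058 [66.2 67.  68.  82.3]
```

The visible button surface is now at z≈71, down from 77, so the button is fully pressed. I'll release it and move clear.

>>> arm_command(
  series=[0, 0, 0, -1, 0, 0, 0, 0, -2, 0, 0, 0, 0, -4, 0, 0, 0, 0, -7, 0, 0, 0, 0, -10, 0],
)

```text
clock: 12.37
eef_pos: [594.6, 366.3, 126.3]
tool_rot: [-3.139, 0.002, 1.452]
force: [0.7, -0.0, 0.4]
width: 0.2
gripper_force: 0.0
```

>>> arm_command(
  series=[0, -4, 1.1, 0, 0, 0, -8, 2.3, 0, 0, 0, -12, 3.5, 0, 0, 0, -13, 3.8, 0, 0, 0, -13, 3.8, 0, 0],
)

```text
clock: 12.78
eef_pos: [619.3, 226.1, 127.1]
tool_rot: [3.14, 0.004, 1.443]
force: [-0.6, -0.2, 0.0]
width: 0.1
gripper_force: 0.0
```

>>> arm_command(
  series=[0, 0, 0, 0, 0, 0, 0, 0, 0, 0, 0, 0, 0, 0, 0, 0, 0, 0, 0, 0, 0, 0, 0, 0, 0],
)

```text
clock: 13.2
eef_pos: [617.5, 234.6, 126.3]
tool_rot: [-3.141, -0.0, 1.454]
force: [-0.6, -0.3, 0.7]
width: 0.1
gripper_force: 0.0
```

```bash
python3 - <<'E'
from h import *
m=viewer.camera_model("wrist");K,R,t=map(np.array,(m["mtx"],m["R"],m["t"])); s=monitor.read_state(); print(s["eef_pos"],s["force"],abs(np.array(s["qd"])).max())
p,d=viewer.get_image("wrist"); g=p.min(2)
v,u=np.mgrid[:480,:640]; q=np.stack([u-K[0,2],v-K[1,2]],-1)/K[0,0]; th=np.hypot(q[...,0],q[...,1])+1e-9
P=np.concatenate([q/th[...,None]*np.tan(th)[...,None],np.ones(th.shape+(1,))],-1)*d[...,None]; W=(P-t)@R
k=np.hypot(W[...,0]-595,W[...,1]-368.2)<9; print("button z",np.median(W[...,2][k]))
D=W[...,:2]-C0; r=np.hypot(D[...,0],D[...,1]); A=np.degrees(np.arctan2(D[...,1],D[...,0]))
for a,b in [(32.5,37),(39.5,47)]:
    k=(g>170)&(r>a)&(r<b)&(abs(A+4)<9); print(a,b,k.sum(),A[k].mean(),A[k].min(),A[k].max())
E
```

```text
[617.52740622 234.61735887 126.31165897] [-0.61364637 -0.34236546  0.6828719 ] 0.008822193721517428
button z 76.86348648838256
32.5 37 39 -4.059266619378404 -7.094389358687995 -0.40440396362307696
39.5 47 66 -4.8595850259571165 -7.22200485389846 -2.3511608017629384
```

The dial is aligned to within about 1°, the button is back up, and the arm is clear and at rest.

```bash
python3 -c "
from cell import workorder; print(workorder.finish_job())"
```

```text
the job is handed in; nothing more can be done
None
```

Job handed in, with no verdict shown: the dial's index mark is within about 1° of the long line, the button was pressed fully down and came back up, and the arm was clear and at rest at 13.2 s.

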